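Take the red-capped specimen jar out of the warming chamber

TASK

In this clinic laboratory, reach down through the round port above the red-capped specimen jar, lift that jar off its pedestal and out of the warming chamber, and set it down gently, upright, in the yellow dish on the desk. Let go of it there. Leave the blue-capped jar standing on its pedestal where it is.

Things in the scene. Friction and masses are not known exactly. Their poses are not given: they have to be found in the camera images.
- jar_red: specimen jar with a RED cap, to be moved; stands on one of the chamber's two pedestals, within 7 mm of its axis. 72 mm tall, 40 to 85 g, rigid; white body 38 mm in diameter, cap 42 mm in diameter from 54 to 72 mm above the underside, good to grip across. Origin: centre of its underside; z up through the cap.
- jar_blue: the jar to leave alone: same shape and size, with a BLUE cap, on the other pedestal. Origin: centre of its underside; z up.
- chamber: fixed box, 190 (x) by 340 mm (y), clear walls, white 6 mm roof, upper face 140 mm above the desk. Two round ports, 126 mm clear diameter, at x = 0, y = +80 and -80 mm, with light blue collars (142 mm outer, top at 146 mm). Centred under each a 60 mm wide pedestal, top 62 mm above the desk: a jar's top is at 134 mm. Origin: centre of underside; z up, turned up to 12 deg.
- dish: yellow round dish fixed flat on the desk: 104 mm outer diameter, inner floor 92 mm in diameter and 6 mm above the desk, rim 12 mm above the desk. Origin: centre of its underside, on the desk; z up. A teal slide box and a brown bottle stand at least 110 mm from its centre.
Mind the look-alikes: they are no part of the job. There is more than one size of the dish; the job needs the smallest.

How it is judged:
By the outcome, as a careful person would: the job done as asked, in the order asked, and still so for the second after the job is handed in, with the robot touching nothing.
It also fails if it takes over 48 s, if anything falls off the work surface, if the arm or the gripper's body presses on something with over 40 N, if the wrist force passes 120 N, or if a joint passes its speed limit or range.

ROBOT

A 6-joint arm with a two-finger parallel gripper is mounted at the origin on the work surface. World frame = base frame: x ahead of the robot, y to its left, z up, the work surface at z = 0. Lengths are in m, angles in degrees, forces in N, time in s.
With the tool pointing down it reaches from about 0.4 to 0.825 m from the base axis. Payload 7 kg.
Tool frame: the origin (TCP) lies midway between the tips of the shut fingers; the grasp point (between the pads) lies r.grip_depth behind it (r.grip_depth is the distance from the TCP to the grasp point, in m); z points along the fingers, y is the direction in which the jaws open and shut (so a half turn about z gives the same grasp; the last joint's range is limited). The gripper opens to 88 mm and grips with 3 to 60 N. Pads are 19 mm wide; open, the fingers measure 130 mm over their backs; the gripper's body (78 mm by 193 mm) begins 47 mm behind the grasp point.
Start: joints at [-50.873, 20.546, 0.682, 0, -70.136, -16.507], TCP at [0.26, -0.623, 0.196] pointing down, gripper open.
Joint ranges: [-176.03, 176.03], [-82.01, 121.73], [-58.28, 71.71], [-173.87, 95.51], [-174.79, -0.11], [-173.66, 173.66]. Speed limits (degrees/s): [136.94, 136.94, 172.46, 180, 180, 180].

INTERFACE

Orientations are given as [roll, pitch, yaw] about the fixed x, y, z axes, in that order (R = Rz(yaw) Ry(pitch) Rx(roll)).
In Python, from plant import r, imaging, close_job gives the robot as it stands.
- The arm moves only by the tool step_arm, never from a script. Its argument "commands" is a list of rows, each a list of 2 entries, a list of its own where there are three numbers: the shift along the tool's x, y, z in mm, then the turn about the tool's z in degrees. In form: [[[x, y, z], twist], ...]. A call has 1 to 20 rows; each row shifts and turns the commanded pose from where the row before left it, along the tool's axes as they then stand; what a row does not reach is not made up. A row lasts 1/8 s, in which the tool goes at most 62.5 mm and 10.7 degrees, less where a joint would pass 70% of its speed; a pose out of reach is approached as far as the arm can. A call with a gripper value outside its range is refused whole. "gripper" is the closure, from 0 (fully open) to 1 (shut), set as the call begins (left out, the last holds). The fingers move at their own pace and stop on an object; "grip_force" is the grip in N (left out, the last holds). Time passes only in rows, so rows that do not move let the fingers close. It gives the time, the measured TCP pose, the force and the opening at its end, in the units of the state.
- r.get_state(): the state, without advancing time (a new reading comes with each control period).
- imaging.capture(name): name is "scene" or "top"; returns a dict with "img" (480x640x3 uint8, red, green, blue), "z_map" (480x640 float32, m along the optical axis (not along the pixel's ray), 0 where there is no reading), "vfov" (degrees; the focal length in pixels is half the picture's height over the tangent of half this angle, whatever the lens; pixels are square), "cx", "cy" (the principal point, pixels), "D" ([k1, k2, p1, p2, k3] as OpenCV has them; the pictures are not rectified), "extrinsics" (4x4, takes a point from camera to world coordinates). Camera axes: x right, y down, z forward; pixel columns grow to the right and rows downward; lengths in m; the calibration is good to about 2 mm. A picture is of the moment at which its call begins.
- close_job(): hands the job in, once; it reports no verdict.
The state is a dict: "time_s": time; "joints": joint angles; "qd": joint speeds; "joint_torque": joint torques, N m; "tcp_pos": TCP position; "eef_rot": TCP orientation; "contact_force": force on the tool from outside, world axes, zero at the start; "moment": the same for the moment, N m; "gripper_width": finger opening in m.
Only numpy, scipy, OpenCV 4.12 (cv2) and the standard library are available. Lean on these libraries where they do the work, as an engineer would, in place of code of your own. Each camera call takes 0.05 s, during which the arm holds its last target.

## Working session

There is one attempt and no reset: what is moved stays moved. The work goes in short steps, Python scripts to look and compute and a tool call to move; the robot and the scene stay as the last step left them, time stands still between calls to the robot, and variables do not carry over. Pictures are saved under pics/ and viewed, and the job is handed in when it is done.

Besides the shell and the picture viewer there is one more tool, called in YAML: its name, and indented under it one key for each argument. step_arm: Moves the arm, as the interface text tells. Its arguments: {"type":"object","properties":{"commands":{"type":"array","items":{"type":"array"}},"gripper":{"type":"number"},"grip_force":{"type":"number"}},"required":["commands"]}

```bash
mkdir -p pics; ls; python3 - <<'E'
from plant import r, imaging
import cv2,numpy as np
s=r.get_state(); print({k:np.round(v,4).tolist() for k,v in s.items()}, r.grip_depth)
for n in ("scene","top"):
    c=imaging.capture(n); cv2.imwrite(f"pics/{n}0.png",c["img"][:,:,::-1])
    np.savez(f"{n}0.npz",**c)
    print(n,c["vfov"],c["cx"],c["cy"],c["D"],np.round(c["extrinsics"],4).tolist(),(c["z_map"]>0).mean())
E
```

```text
pics
{'time_s': 0.0, 'joints': [-50.8737, 20.5923, 0.6329, -0.0194, -70.1377, -16.505], 'qd': [0.0567, 0.0071, -0.0345, 0.0277, -0.0472, 0.0657], 'joint_torque': [0.0004, -58.2718, 29.3055, 6.9975, 0.0069, -0.0002], 'tcp_pos': [0.2594, -0.6226, 0.1951], 'eef_rot': [179.9018, -0.0101, -157.3853], 'contact_force': [-0.5547, 0.2579, -0.2508], 'moment': [-0.017, 0.0012, 0.0237], 'gripper_width': 0.0876} 0.0188
scene 50.50723363057219 324.93013740812086 238.67169678550118 [-0.13468006  0.          0.          0.          0.        ] [[0.7263, 0.4104, -0.5514, 1.129], [0.6871, -0.4133, 0.5976, -0.5273], [0.0174, -0.8129, -0.5821, 0.6589], [0.0, 0.0, 0.0, 1.0]] 0.9959212239583334
top 55.306320234844286 324.2979124771136 242.00456745993242 [0.01562763 0.         0.         0.         0.        ] [[0.0048, -0.9975, 0.0705, 0.4927], [-0.9998, -0.0034, 0.0191, 0.0526], [-0.0188, -0.0706, -0.9973, 1.0508], [0.0, 0.0, 0.0, 1.0]] 0.9960807291666667
```

View pics/scene0.png

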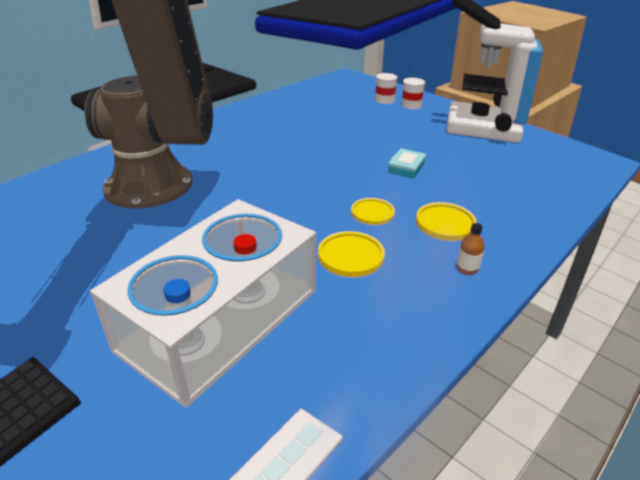

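View pics/top0.png

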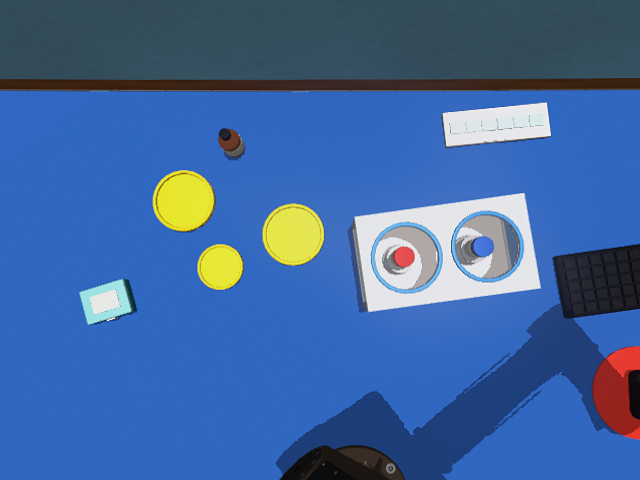

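```bash
cat > h.py <<'E'
import cv2,numpy as np
from types import SimpleNamespace
def load(n): return dict(np.load(n))
def K(c):
    f=c["img"].shape[0]/2/np.tan(np.radians(float(c["vfov"]))/2)
    return np.array([[f,0,float(c["cx"])],[0,f,float(c["cy"])],[0,0,1]])
def rays(c,uv):
    uv=np.asarray(uv,float).reshape(-1,1,2)
    n=cv2.undistortPoints(uv,K(c),np.asarray(c["D"],float)).reshape(-1,2)
    d=np.c_[n,np.ones(len(n))]@c["extrinsics"][:3,:3].T
    return c["extrinsics"][:3,3],d
def plane(c,uv,z):
    o,d=rays(c,uv); return o+d*((z-o[2])/d[:,2])[:,None]
def zpts(c,uv):
    o,d=rays(c,uv); uv=np.asarray(uv,int).reshape(-1,2); z=c["z_map"][uv[:,1],uv[:,0]]
    return (o+d*z[:,None])
def blobs(c,lo,hi,amin=60,close=True):
    hsv=cv2.cvtColor(c["img"],cv2.COLOR_RGB2HSV); m=cv2.inRange(hsv,lo,hi)
    cs,_=cv2.findContours(m,cv2.RETR_EXTERNAL,cv2.CHAIN_APPROX_NONE)
    return [k[:,0,:] for k in cs if cv2.contourArea(k)>amin]
def circ(p):
    p=p[:,:2]; A=np.c_[2*p,np.ones(len(p))]; s=np.linalg.lstsq(A,(p**2).sum(1),rcond=None)[0]
    R=np.sqrt(s[2]+s[0]**2+s[1]**2); return s[:2],R,np.std(np.linalg.norm(p-s[:2],axis=1))
E
python3 - <<'E'
from h import *
for n in ("top0.npz","scene0.npz"):
    c=load(n); print(n)
    for nm,lo,hi,z,a in (("yellow",(22,120,120),(35,255,255),.012,200),("red",(0,150,120),(6,255,255),.134,60),("blue",(107,170,150),(112,255,255),.134,60),("collar",(97,90,120),(106,230,255),.146,60)):
        for k in blobs(c,lo,hi,a):
            if nm=="blue" and len(k)>300: continue
            p=plane(c,k,z); ce,R,sd=circ(p)
            zz=zpts(c,k.mean(0)[None].round())[0]
            print(nm,"px",k.mean(0).round(1),len(k),"c",ce.round(4),"R %.4f sd %.4f"%(R,sd),"depthpt",zz.round(3))
E
```

```text
top0.npz
yellow px [220.  266.5] 126 c [0.5096 0.3095] R 0.0504 sd 0.0007 depthpt [0.508 0.31  0.009]
yellow px [292.8 234.2] 171 c [0.5841 0.1443] R 0.0691 sd 0.0006 depthpt [0.584 0.144 0.01 ]
yellow px [183.6 200.7] 174 c [0.6611 0.3974] R 0.0695 sd 0.0008 depthpt [0.66  0.397 0.007]
red px [620.1 391. ] 234 c [ 0.2717 -0.5111] R 0.0647 sd 0.0222 depthpt [ 0.241 -0.579  0.004]
red px [401.1 256.3] 96 c [ 0.5289 -0.0849] R 0.0124 sd 0.0036 depthpt [ 0.53  -0.083  0.135]
blue px [611.7 328.7] 179 c [ 0.3923 -0.4879] R 0.0507 sd 0.0107 depthpt [ 0.375 -0.569  0.001]
collar px [406.3 257.3] 201 c [ 0.5273 -0.0916] R 0.0693 sd 0.0006 depthpt [ 0.528 -0.093  0.134]
collar px [487.  246.2] 203 c [ 0.5502 -0.2497] R 0.0691 sd 0.0005 depthpt [ 0.551 -0.254  0.133]
scene0.npz
yellow px [350.7 253.8] 159 c [0.5893 0.1384] R 0.0731 sd 0.0028 depthpt [0.586 0.144 0.004]
yellow px [445.3 220.9] 140 c [0.664  0.3892] R 0.0729 sd 0.0041 depthpt [0.663 0.392 0.008]
yellow px [372.5 211. ] 98 c [0.5175 0.2997] R 0.0526 sd 0.0019 depthpt [0.511 0.307 0.004]
red px [244.6 243.8] 59 c [ 0.542  -0.0984] R 0.0240 sd 0.0040 depthpt [ 0.543 -0.098  0.133]
red px [412.5  95.9] 42 c [0.3119 0.7346] R 0.0270 sd 0.0052 depthpt [0.171 0.954 0.043]
blue px [ 90.5 283.9] 140 c [ 0.4764 -0.3243] R 0.0493 sd 0.0142 depthpt [ 0.277 -0.298 -0.   ]
collar px [627.4 449.3] 453 c [ 1.1655 -0.0581] R 0.0385 sd 0.0124 depthpt [ 1.249  0.452 -0.414]
collar px [  4.9 369.3] 42 c [ 0.546 -0.517] R 0.0094 sd 0.0020 depthpt [ 0.376 -0.513 -0.003]
collar px [ 45.  227.5] 474 c [ 0.2167 -0.3101] R 0.2049 sd 0.0669 depthpt [-0.006 -0.282 -0.004]
collar px [391.8 207. ] 3647 c [0.8641 1.2883] R 1.3261 sd 0.5167 depthpt [0.539 0.349 0.01 ]
```

```bash
python3 - <<'E'
from h import *
c=load("top0.npz"); s=load("scene0.npz")
a=cv2.resize(c["img"][215:300,345:535],None,fx=4,fy=4,interpolation=0); b=cv2.resize(s["img"][200:330,100:300],None,fx=2,fy=2,interpolation=0)
cv2.imwrite("pics/z1.png",np.vstack([cv2.copyMakeBorder(x,0,0,0,800-x.shape[1],0) for x in(a,b)])[:600,:,::-1])
for nm,c in(("top",c),("scene",s)):
  for col,rngs in (("red",[((0,100,60),(10,255,255)),((170,100,60),(179,255,255))]),("blue",[((105,120,60),(125,255,255))])):
    hsv=cv2.cvtColor(c["img"],cv2.COLOR_RGB2HSV); m=sum(cv2.inRange(hsv,*q) for q in rngs)
    box={"top":(200,310,360,530),"scene":(220,315,150,275)}[nm]; mm=np.zeros_like(m); mm[box[0]:box[1],box[2]:box[3]]=m[box[0]:box[1],box[2]:box[3]]
    cs,_=cv2.findContours(mm,cv2.RETR_EXTERNAL,cv2.CHAIN_APPROX_NONE)
    for k in cs:
        if cv2.contourArea(k)<50: continue
        f=np.zeros_like(m); cv2.drawContours(f,[k],-1,255,-1); f&=mm; v,u=np.nonzero(f)
        P=zpts(c,np.c_[u,v]); t=abs(P[:,2]-.134)<.006
        top=np.c_[u,v][t]; h=cv2.convexHull(top.astype(np.int32))[:,0]
        p=plane(c,h,.134); 
        print(nm,col,"cap px",cv2.boundingRect(k),"zmed",np.median(P[t,2]).round(4),"n",t.sum(),len(t),"hull circ",*[np.round(x,4) for x in circ(p)],"mean",plane(c,top.mean(0)[None],.134)[0,:2].round(4),"zcent",P[t].mean(0).round(4))
E
```

```text
top red cap px (393, 247, 22, 20) zmed 0.1342 n 328 342 hull circ [ 0.5292 -0.0886] 0.0202 0.0004 mean [ 0.529  -0.0886] zcent [ 0.529  -0.0885  0.1341]Traceback (most recent call last):
  File "<stdin>", line 14, in <module>
TypeError: 'NoneType' object is not subscriptable
```

View pics/z1.png

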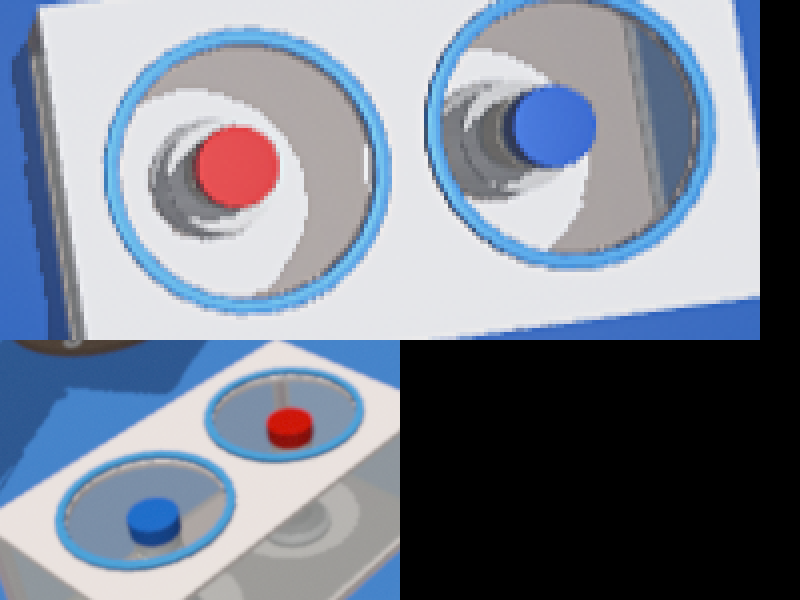

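```bash
python3 - <<'E'
from h import *
for nm,z0,box in (("scene",.134,(225,315,150,275)),("top",.134,(215,300,360,530))):
  c=load(nm+"0.npz"); h=cv2.cvtColor(c["img"],cv2.COLOR_RGB2HSV)
  m0=np.zeros(h.shape[:2],bool); m0[box[0]:box[1],box[2]:box[3]]=1
  for col,mk in (("red",((h[...,0]<10)|(h[...,0]>170))&(h[...,1]>100)),("blue",(abs(h[...,0].astype(int)-109)<8)&(h[...,1]>150))):
    v,u=np.nonzero(mk&m0); P=zpts(c,np.c_[u,v]); t=abs(P[:,2]-.134)<.003
    ce=np.median(P[t],0)[:2]; t&=np.linalg.norm(P[:,:2]-ce,axis=1)<.03
    hu=cv2.convexHull(np.c_[u,v][t].astype(np.int32))[:,0]
    print(nm,col,t.sum(),"mean",P[t].mean(0).round(4),"circ",*[np.round(x,4) for x in circ(plane(c,hu,.134))])
c=load("scene0.npz"); h=cv2.cvtColor(c["img"],cv2.COLOR_RGB2HSV)
v,u=np.nonzero((abs(h[...,0].astype(int)-102)<6)&(h[...,1]>110)); P=zpts(c,np.c_[u,v])
for ce in ((.5273,-.0916),(.5502,-.2497)):
  t=(abs(P[:,2]-.146)<.006)&(np.linalg.norm(P[:,:2]-ce,axis=1)<.09)
  p=plane(c,np.c_[u,v][t],.146); print("scene collar",t.sum(),*[np.round(x,4) for x in circ(p)])
E
```

```text
scene red 222 mean [ 0.5319 -0.0906  0.1323] circ [ 0.534  -0.0921] 0.0204 0.0005
scene blue 258 mean [ 0.5533 -0.2485  0.1323] circ [ 0.5554 -0.2485] 0.0201 0.0006
top red 305 mean [ 0.5287 -0.0888  0.1341] circ [ 0.5289 -0.0888] 0.02 0.0005
top blue 295 mean [ 0.5505 -0.2453  0.1343] circ [ 0.5506 -0.2454] 0.0198 0.0005
scene collar 613 [ 0.5333 -0.096 ] 0.0655 0.0024
scene collar 853 [ 0.5558 -0.2514] 0.0663 0.0038
```

step_arm:
  commands:
    - [[0,0,-10],0]
    - [[-11.4,9.7,-5],0]
    - [[-22.8,19.4,0],0]
    - [[-34.2,29.1,0],0]
    - [[-45.6,38.8,0],0]
    - [[-45.6,38.8,0],0]
    - [[-45.6,38.8,0],0]
    - [[-45.6,38.8,0],0]
    - [[-45.6,38.8,0],0]
    - [[-45.6,38.8,0],0]
    - [[-45.6,38.8,0],0]
    - [[-34.2,29.1,0],0]
    - [[-22.8,19.4,0],0]
    - [[-11.4,9.7,0],0]
    - [[0,0,0],0]
    - [[0,0,0],0]
    - [[0,0,0],0]
  gripper: 0.3
  grip_force: 20

```text
time_s: 2.22
tcp_pos: [0.5308, -0.0903, 0.2112]
eef_rot: [-180.0, 0.0, -157.4]
contact_force: [-0.6, 0.4, -0.2]
gripper_width: 0.0614
```

```bash
python3 - <<'E'
from plant import imaging
from h import *
T=[]
for n in ("scene","top"):
    c=imaging.capture(n); np.savez(f"{n}1.npz",**c); img=c["img"][:,:,::-1].copy()
    E=np.linalg.inv(c["extrinsics"]); 
    def pr(P): return cv2.projectPoints(np.array([P],float),cv2.Rodrigues(E[:3,:3])[0],E[:3,3],K(c),np.asarray(c["D"],float))[0].ravel()
    yv=np.array([-.384,.923,0]); t=np.array([.5308,-.0903,.2112])
    for P in (t,t+yv*.0307,t-yv*.0307): cv2.circle(img,tuple(int(round(a)) for a in pr(P)),2,(0,255,0),1)
    b={"scene":(130,330,100,360),"top":(150,330,300,560)}[n]
    T.append(cv2.resize(img[b[0]:b[1],b[2]:b[3]][:180],None,fx=1.6,fy=1.6))
    cv2.imwrite(f"pics/{n}1.png",cv2.resize(img[b[0]:b[1],b[2]:b[3]],None,fx=3,fy=3,interpolation=2))
E
```

```text
(no output)
```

View pics/scene1.png

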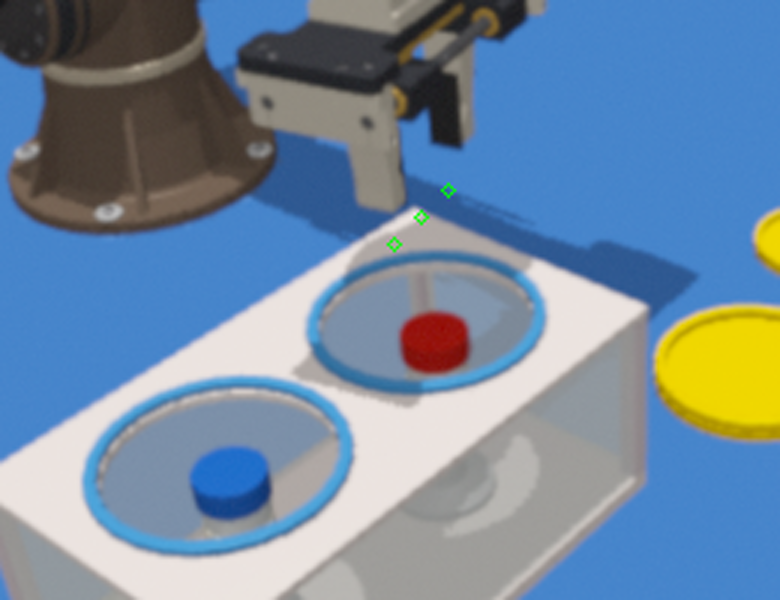

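View pics/top1.png

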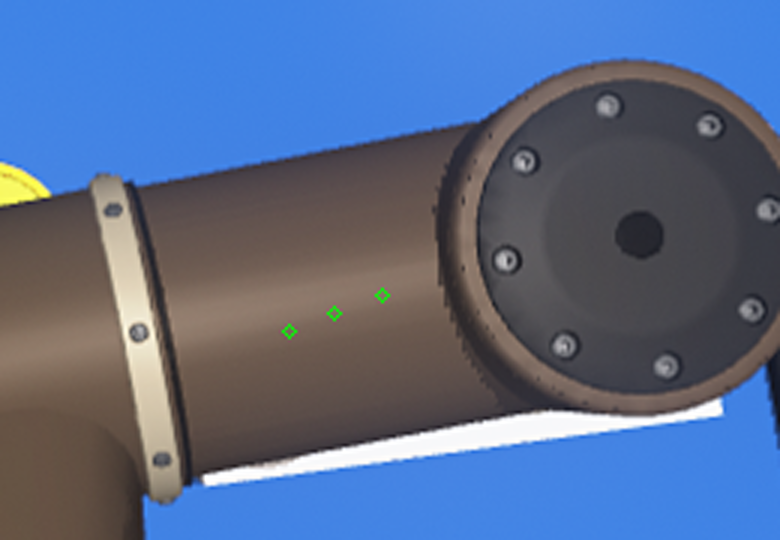

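```bash
python3 - <<'E'
from h import *
c=load("scene1.npz")
v,u=np.mgrid[130:230,170:290]; uv=np.c_[u.ravel(),v.ravel()]; P=zpts(c,uv)
t=(P[:,2]>.16)&(np.linalg.norm(P[:,:2]-[.53,-.09],axis=1)<.12); P=P[t];uv=uv[t]
a=np.array([-.923,-.384]);b=np.array([-.384,.923]); L=P[:,:2]-[.5308,-.0903]; x=L@a;y=L@b
for nm,s in(("near",y<0),("far",y>0)):
  for z0 in np.arange(.19,.29,.01):
    q=s&(abs(P[:,2]-z0)<.005)
    if q.sum()>3: print(nm,round(z0,3),q.sum(),"x",x[q].min().round(3),x[q].max().round(3),"y",y[q].min().round(3),y[q].max().round(3))
E
```

```text
near 0.24 20 x -0.011 0.011 y -0.047 -0.029
near 0.25 89 x -0.012 0.012 y -0.049 -0.034
near 0.26 90 x -0.012 0.011 y -0.05 -0.031
near 0.27 89 x -0.012 0.012 y -0.052 -0.031
near 0.28 50 x -0.013 0.011 y -0.054 -0.032
far 0.24 30 x -0.011 0.009 y 0.029 0.039
far 0.25 77 x -0.012 0.009 y 0.028 0.049
far 0.26 84 x -0.013 0.009 y 0.028 0.047
far 0.27 61 x -0.013 0.005 y 0.028 0.046
far 0.28 66 x -0.013 -0.0 y 0.028 0.047
```

```bash
python3 - <<'E'
from h import *
c=load("scene1.npz")
v,u=np.mgrid[90:230,150:310]; uv=np.c_[u.ravel(),v.ravel()]; P=zpts(c,uv)
t=(P[:,2]>.16)&(np.linalg.norm(P[:,:2]-[.53,-.09],axis=1)<.15); P=P[t];uv=uv[t]
a=np.array([-.923,-.384]);b=np.array([-.384,.923]); L=P[:,:2]-[.5308,-.0903]; x=L@a;y=L@b
for nm,s in(("near",y<0),("far",y>0)):
  for z0 in np.arange(.23,.40,.005):
    q=s&(abs(P[:,2]-z0)<.0025)
    if q.sum()>3: print(nm,round(z0,3),q.sum(),"x",x[q].min().round(3),x[q].max().round(3),"y",y[q].min().round(3),y[q].max().round(3))
E
```

```text
near 0.24 5 x -0.01 0.006 y -0.046 -0.032
near 0.245 37 x -0.012 0.011 y -0.048 -0.029
near 0.25 44 x -0.012 0.011 y -0.049 -0.034
near 0.255 49 x -0.012 0.012 y -0.05 -0.031
near 0.26 41 x -0.012 0.01 y -0.049 -0.031
near 0.265 42 x -0.012 0.01 y -0.051 -0.032
near 0.27 44 x -0.012 0.012 y -0.051 -0.034
near 0.275 50 x -0.012 0.011 y -0.053 -0.031
near 0.28 24 x -0.013 0.009 y -0.054 -0.032
near 0.305 56 x -0.039 0.038 y -0.09 -0.084
near 0.31 162 x -0.039 0.039 y -0.092 -0.035
near 0.315 202 x -0.04 0.039 y -0.091 -0.015
near 0.32 228 x -0.04 0.038 y -0.091 -0.001
near 0.325 177 x -0.04 0.038 y -0.091 -0.0
near 0.33 221 x -0.04 0.039 y -0.097 -0.002
near 0.335 191 x -0.04 0.039 y -0.097 -0.001
near 0.34 196 x -0.04 0.037 y -0.098 -0.0
near 0.345 284 x -0.04 0.039 y -0.099 -0.002
near 0.35 753 x -0.04 0.038 y -0.098 -0.0
near 0.355 157 x -0.026 0.025 y -0.053 -0.001
near 0.36 166 x -0.025 0.023 y -0.053 -0.001
near 0.365 134 x -0.023 0.022 y -0.053 -0.0
near 0.37 126 x -0.024 0.023 y -0.052 -0.001
near 0.375 139 x -0.025 0.023 y -0.053 -0.002
near 0.38 144 x -0.026 0.022 y -0.052 -0
[... 718 characters left out ...]
far 0.31 67 x -0.04 0.001 y 0.033 0.089
far 0.315 76 x -0.04 -0.004 y 0.01 0.085
far 0.32 119 x -0.041 -0.01 y 0.001 0.086
far 0.325 138 x -0.04 0.011 y 0.002 0.085
far 0.33 187 x -0.04 0.013 y 0.002 0.094
far 0.335 35 x -0.041 0.007 y 0.001 0.094
far 0.34 101 x -0.04 0.007 y 0.001 0.093
far 0.345 196 x -0.04 0.018 y 0.0 0.097
far 0.35 220 x -0.04 0.019 y 0.001 0.095
far 0.355 19 x -0.025 -0.021 y 0.001 0.017
far 0.36 23 x -0.025 -0.021 y 0.001 0.015
far 0.365 16 x -0.023 -0.021 y 0.0 0.015
far 0.37 17 x -0.023 -0.02 y 0.0 0.015
far 0.375 16 x -0.022 -0.021 y 0.001 0.017
far 0.38 18 x -0.023 -0.021 y 0.001 0.017
far 0.385 8 x -0.022 -0.02 y 0.0 0.018
far 0.395 6 x -0.039 -0.038 y 0.002 0.013
```

```bash
python3 - <<'E'
from plant import r,imaging
from h import *
s=r.get_state(); print({k:np.round(v,4).tolist() for k,v in s.items()})
print([a for a in dir(r) if a[0]!='_'])
c=imaging.capture("scene"); np.savez("scene2.npz",**c)
v,u=np.mgrid[90:230,150:310]; uv=np.c_[u.ravel(),v.ravel()]; P=zpts(c,uv)
t=(P[:,2]>.16)&(np.linalg.norm(P[:,:2]-[.53,-.09],axis=1)<.05); print("tip zmin",np.sort(P[t,2])[:5])
# base flange check, desk heights
for uv in [(300,420),(60,230),(420,300),(215,75)]: print(uv,zpts(c,[uv])[0].round(3))
E
```

```text
{'time_s': 2.325, 'joints': [11.2192, 7.1042, -15.2141, 0.0008, -67.6718, -78.6621], 'qd': [0.1191, 0.1304, 0.0648, 0.0258, -0.0039, -0.0957], 'joint_torque': [0.0625, -38.969, 28.755, 6.8529, -0.0719, 0.0034], 'tcp_pos': [0.531, -0.0902, 0.2112], 'eef_rot': [-179.9973, 0.0094, -157.4426], 'contact_force': [0.8723, 0.1823, -0.1395], 'moment': [-0.0014, 0.0452, 0.0094], 'gripper_width': 0.0615}
['Unreachable', 'get_state', 'grip_depth']
tip zmin [0.23971884 0.2399971  0.24020268 0.2402914  0.2407083 ]
(300, 420) [ 0.804 -0.222  0.009]
(60, 230) [ 0.037 -0.261 -0.003]
(420, 300) [ 0.772  0.135 -0.004]
(215, 75) [ 0.552 -0.131  0.442]
```

step_arm:
  commands:
    - [[0,0,0],0]
    - [[0,0,0],0]
    - [[0,0,0],0]
    - [[0,0,0],0]
    - [[0,0,0],0]
    - [[0,0,0],0]
  gripper: 1.0

```text
time_s: 3.12
tcp_pos: [0.5313, -0.0895, 0.2111]
eef_rot: [180.0, -0.0, -157.4]
contact_force: [0.5, 0.1, 0.1]
gripper_width: 0.007
```

```bash
python3 - <<'E'
from plant import r,imaging
from h import *
print(r.get_state()["gripper_width"],r.get_state()["tcp_pos"])
T=[]
for n in("scene","top"):
  c=imaging.capture(n); np.savez(f"{n}3.npz",**c)
  v,u=np.mgrid[90:230,150:310] if n=="scene" else np.mgrid[100:400,200:600]; uv=np.c_[u.ravel(),v.ravel()]; P=zpts(c,uv)
  t=(P[:,2]>.16)&(np.linalg.norm(P[:,:2]-[.531,-.09],axis=1)<.05); print(n,"zmin",np.sort(P[t,2])[:5])
  if n=="scene": cv2.imwrite("pics/scene3.png",cv2.resize(c["img"][80:330,100:360,::-1],None,fx=2.4,fy=2.4))
E
```

```text
0.0070142064464834295 [ 0.53128973 -0.08948546  0.21106142]
scene zmin [0.24028295 0.2404895  0.24105887 0.24111593 0.24191023]
top zmin [0.62628783 0.63118225 0.63143654 0.63192129 0.63237271]
```

View pics/scene3.png

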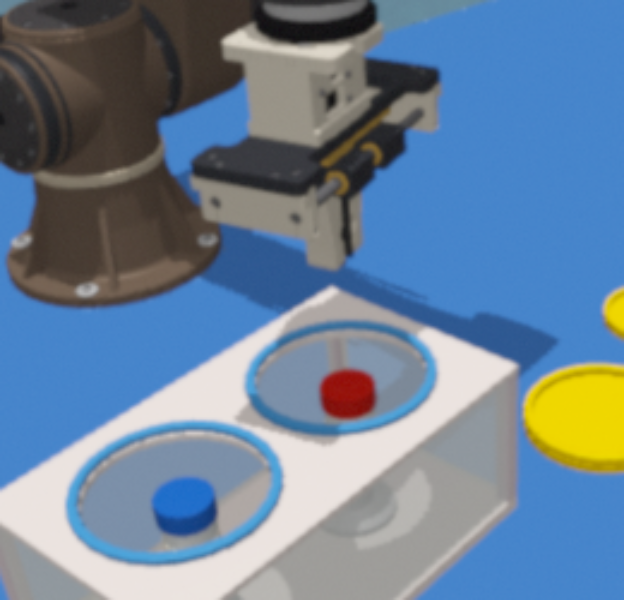

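step_arm:
  commands:
    - [[0,0,0],0]
    - [[0,0,0],0]
    - [[0,0,0],0]
    - [[0,0,0],0]
    - [[0,0,0],0]
    - [[0,0,10],0]
    - [[0,0,20],0]
    - [[0,0,20],0]
    - [[0,0,20],0]
    - [[0,0,10],0]
    - [[0,0,2],0]
    - [[0,0,0],0]
    - [[0,0,0],0]
  gripper: 0.3

```text
time_s: 4.85
tcp_pos: [0.5318, -0.0895, 0.1297]
eef_rot: [-180.0, 0.1, -157.4]
contact_force: [-0.1, 0.1, -0.1]
gripper_width: 0.0613
```

```bash
cat > look.py <<'E'
import sys
from plant import r,imaging
from h import *
s=r.get_state(); tag=sys.argv[1]; t0=np.array(s["tcp_pos"]); print(t0.round(4),s["gripper_width"],np.round(s["contact_force"],2),s["time_s"])
yaw=np.radians(s["eef_rot"][2]); a=np.array([np.cos(yaw),np.sin(yaw)]); b=np.array([np.sin(yaw),-np.cos(yaw)])
c=imaging.capture("scene"); np.savez(f"scene{tag}.npz",**c)
v,u=np.mgrid[0:480,0:640]; uv=np.c_[u.ravel(),v.ravel()]; P=zpts(c,uv); L=P[:,:2]-t0[:2]; x=L@a; y=L@b
q=(abs(x)<.05)&(abs(y)<.11)&(abs(y)>.07)&(P[:,2]>t0[2]+.05)&(P[:,2]<t0[2]+.12)
print("body bottom z",np.percentile(P[q,2],[0.5,2]).round(4),"x",np.percentile(x[q],[1,99]).round(4),"y",np.percentile(y[q],[1,99]).round(4))
o=np.array([c["extrinsics"][:3,3]]);
E=np.linalg.inv(c["extrinsics"]); p=cv2.projectPoints(np.array([[*t0[:2],t0[2]+.03]]),cv2.Rodrigues(E[:3,:3])[0],E[:3,3],K(c),np.asarray(c["D"],float))[0].ravel().astype(int)
x0=int(np.clip(p[0]-130,0,380)); y0=int(np.clip(p[1]-110,0,240))
cv2.imwrite(f"pics/scene{tag}.png",cv2.resize(c["img"][y0:y0+240,x0:x0+260,::-1],None,fx=2.5,fy=2.5,interpolation=2)); print("crop",x0,y0)
E
python3 look.py 4
```

```text
[ 0.5318 -0.0895  0.1297] 0.061256975664319605 [-0.1   0.06 -0.07] 4.85
body bottom z [0.2246 0.2256] x [-0.0399  0.037 ] y [-0.0946  0.0863]
crop 113 117
```

View pics/scene4.png

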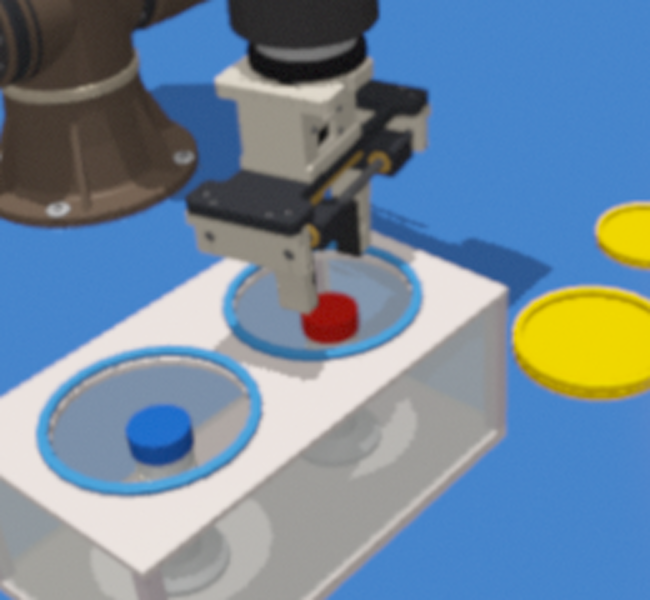

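step_arm:
  commands:
    - [[0,0,6],0]
    - [[0,0,8],0]
    - [[0,0,8],0]
    - [[0,0,6],0]
    - [[0,0,2],0]
    - [[0,0,0],0]

```text
time_s: 5.65
tcp_pos: [0.5313, -0.0895, 0.0989]
eef_rot: [180.0, -0.0, -157.4]
contact_force: [1.0, -0.5, 0.1]
gripper_width: 0.0614
```

```bash
python3 look.py 5
```

```text
[ 0.5313 -0.0895  0.0989] 0.06142591492161915 [ 1.   -0.47  0.08] 5.65
body bottom z [0.1937 0.1942] x [-0.04    0.0365] y [-0.0947  0.0864]
crop 114 131
```

View pics/scene5.png

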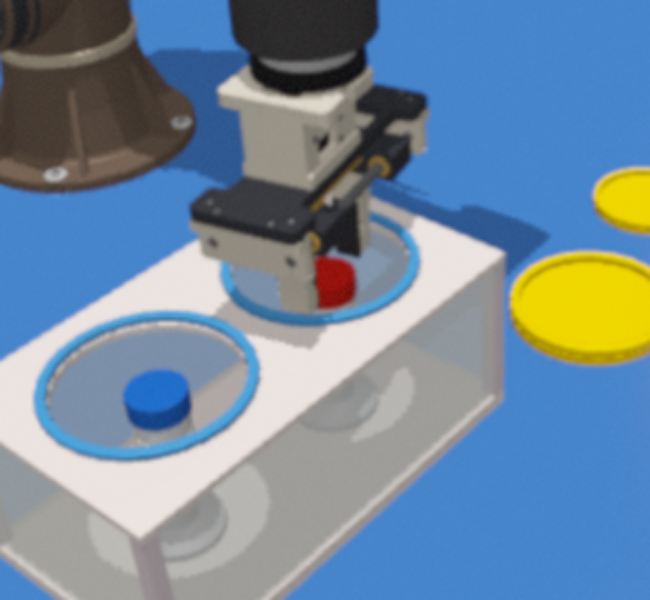

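step_arm:
  commands:
    - [[0,0,6],0]
    - [[0,0,7],0]
    - [[0,0,6],0]
    - [[0,0,2],0]
    - [[0,0,0],0]

```text
time_s: 6.32
tcp_pos: [0.5312, -0.0896, 0.0778]
eef_rot: [180.0, -0.0, -157.4]
contact_force: [0.2, 0.4, 0.3]
gripper_width: 0.0611
```

```bash
python3 look.py 6
```

```text
[ 0.5312 -0.0896  0.0778] 0.06107764272389334 [0.17 0.39 0.29] 6.325
body bottom z [0.1328 0.1356] x [-0.0484  0.0473] y [-0.109   0.0841]
crop 115 140
```

View pics/scene6.png

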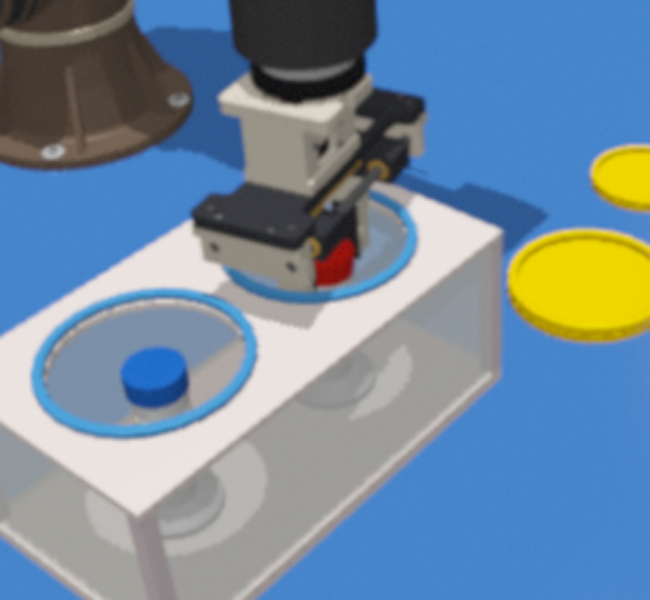

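Body is just above the roof (z≈0.173, roof points pollute the statistic); fingers straddle the cap. Close gently.

step_arm:
  commands:
    - [[0,0,0],0]
    - [[0,0,0],0]
    - [[0,0,0],0]
    - [[0,0,0],0]
    - [[0,0,0],0]
    - [[0,0,0],0]
  gripper: 0.75
  grip_force: 15

```text
time_s: 7.12
tcp_pos: [0.5314, -0.0895, 0.0782]
eef_rot: [-180.0, 0.0, -157.4]
contact_force: [-0.9, 1.4, 1.6]
gripper_width: 0.0412
```

step_arm:
  commands:
    - [[0,0,-3],0]
    - [[0,0,-6],0]
    - [[0,0,-10],0]
    - [[0,0,-13],0]
    - [[0,0,-15],0]
    - [[0,0,-15],0]
    - [[0,0,-15],0]
    - [[0,0,-15],0]
    - [[0,0,-15],0]
    - [[0,0,-10],0]
    - [[0,0,-5],0]
    - [[0,0,-2],0]
    - [[0,0,0],0]

```text
time_s: 8.75
tcp_pos: [0.5311, -0.0895, 0.2017]
eef_rot: [180.0, -0.0, -157.4]
contact_force: [1.0, -0.1, -0.3]
gripper_width: 0.0416
```

```bash
python3 look.py 7
```

```text
[ 0.5311 -0.0895  0.2017] 0.04159698835044733 [ 1.01 -0.13 -0.3 ] 8.75
body bottom z [0.296  0.2965] x [-0.0401  0.0377] y [-0.0954  0.085 ]
crop 110 81
```

View pics/scene7.png

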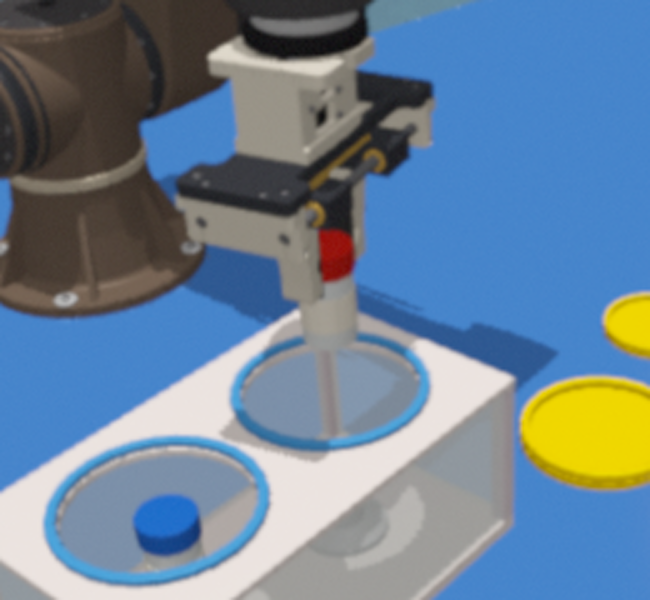

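step_arm:
  commands:
    - [[-3.7,10.4,0],0]
    - [[-7.4,20.8,0],0]
    - [[-11.1,31.2,0],0]
    - [[-11.1,31.2,0],0]
    - [[-11.1,31.2,0],0]
    - [[-11.1,31.2,0],0]
    - [[-11.1,31.2,0],0]
    - [[-11.1,31.2,0],0]
    - [[-11.1,31.2,0],0]
    - [[-11.1,31.2,0],0]
    - [[-11.1,31.2,0],0]
    - [[-11.1,31.2,0],0]
    - [[-7.4,20.8,0],0]
    - [[-3.7,10.4,0],0]
    - [[0,0,0],0]
    - [[0,0,0],0]

```text
time_s: 10.8
tcp_pos: [0.5102, 0.3065, 0.2021]
eef_rot: [-180.0, -0.0, -157.4]
contact_force: [-0.2, 0.3, -1.1]
gripper_width: 0.0418
```

```bash
python3 look.py 8; python3 - <<'E'
from h import *
c=load("scene8.npz"); h=cv2.cvtColor(c["img"],cv2.COLOR_RGB2HSV)
v,u=np.nonzero((abs(h[...,0].astype(int)-28)<7)&(h[...,1]>120)); P=zpts(c,np.c_[u,v])
t=np.linalg.norm(P[:,:2]-[.511,.308],axis=1)<.07
print(t.sum(),P[t].mean(0).round(4), (np.min(P[t],0)/2+np.max(P[t],0)/2).round(4),P[t,2].min(),P[t,2].max())
# jar bottom
v,u=np.mgrid[0:480,0:640]; P=zpts(c,np.c_[u.ravel(),v.ravel()]); hs=h.reshape(-1,3)
q=(np.linalg.norm(P[:,:2]-[.511,.308],axis=1)<.03)&(P[:,2]>.1)&(P[:,2]<.27)&(hs[:,1]<60)
print("jar-ish",q.sum(),np.percentile(P[q,2],[0,1,5]))
l=q&(P[:,2]<.22);print(P[l].min(0),P[l].max(0))
E
```

```text
[0.5102 0.3065 0.2021] 0.04184258464774929 [-0.25  0.25 -1.13] 10.8
body bottom z [0.2953 0.2963] x [-0.04    0.0377] y [-0.0961  0.0836]
crop 248 12
867 [0.5119 0.307  0.0053] [0.5124 0.3081 0.0055] -0.0027094881755100886 0.013789756565947164
jar-ish 310 [0.18507941 0.18610835 0.18804057]
[0.49735557 0.28488896 0.18507941] [0.52999086 0.31264097 0.2199283 ]
```

View pics/scene8.png

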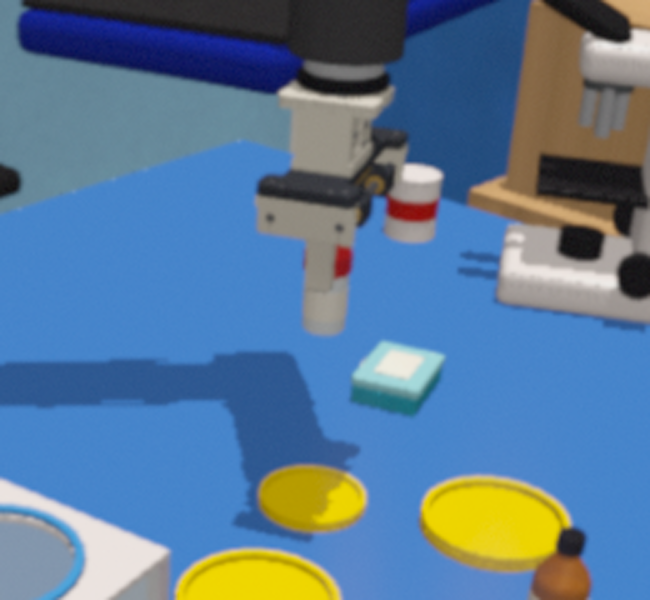

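step_arm:
  commands:
    - [[0,0,5],0]
    - [[0,0,12],0]
    - [[0,0,18],0]
    - [[0,0,20],0]
    - [[0,0,20],0]
    - [[0,0,20],0]
    - [[0,0,20],0]
    - [[0,0,18],0]
    - [[0,0,15],0]
    - [[0,0,10],0]
    - [[0,0,5],0]
    - [[0,0,2],0]
    - [[0,0,0],0]

```text
time_s: 12.48
tcp_pos: [0.5104, 0.3075, 0.0374]
eef_rot: [180.0, 0.0, -157.4]
contact_force: [0.9, 0.7, -0.5]
gripper_width: 0.0413
```

```bash
python3 look.py 9; python3 - <<'E'
from h import *
c=load("scene9.npz"); h=cv2.cvtColor(c["img"],cv2.COLOR_RGB2HSV)
v,u=np.mgrid[0:480,0:640]; P=zpts(c,np.c_[u.ravel(),v.ravel()]); hs=h.reshape(-1,3)
q=(np.linalg.norm(P[:,:2]-[.511,.308],axis=1)<.03)&(P[:,2]<.08)&(hs[:,1]<60)
print("jar",q.sum(),np.percentile(P[q,2],[0,1,5]))
y=(abs(hs[:,0].astype(int)-28)<7)&(hs[:,1]>120)&(np.linalg.norm(P[:,:2]-[.511,.308],axis=1)<.045); print("floor z",np.median(P[y,2]))
E
```

```text
[0.5104 0.3075 0.0374] 0.04131451160021499 [ 0.86  0.69 -0.46] 12.475
body bottom z [0.1318 0.1328] x [-0.0396  0.0392] y [-0.0943  0.0841]
crop 243 78
jar 234 [0.01994564 0.02122043 0.02333911]
floor z 0.0042984673578553845
```

View pics/scene9.png

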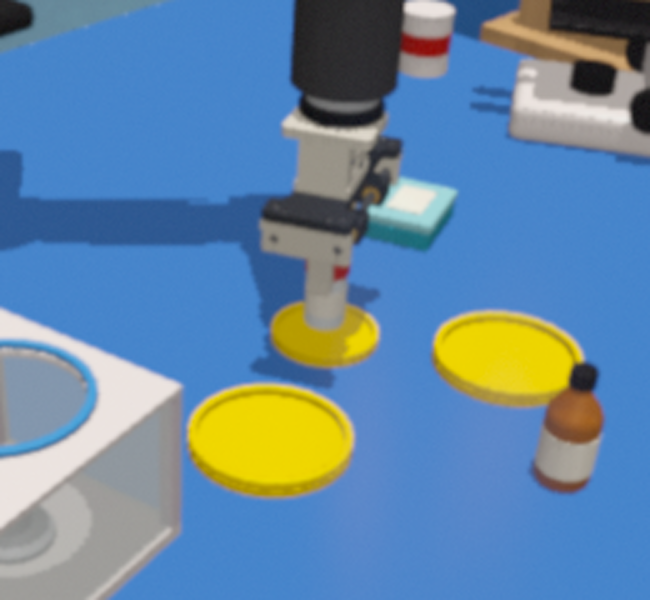

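step_arm:
  commands:
    - [[0,0,2],0]
    - [[0,0,4],0]
    - [[0,0,3],0]
    - [[0,0,2],0]
    - [[0,0,1],0]
    - [[0,0,0.5],0]
    - [[0,0,0],0]
    - [[0,0,0],0]

```text
time_s: 13.52
tcp_pos: [0.5103, 0.3074, 0.0246]
eef_rot: [180.0, 0.0, -157.4]
contact_force: [0.4, 0.6, -0.5]
gripper_width: 0.0414
```

step_arm:
  commands:
    - [[0,0,0.5],0]
    - [[0,0,0.5],0]
    - [[0,0,0],0]
    - [[0,0,0],0]

```text
time_s: 14.02
tcp_pos: [0.5102, 0.3073, 0.0236]
eef_rot: [180.0, 0.0, -157.4]
contact_force: [-1.0, -0.2, -0.7]
gripper_width: 0.0418
```

step_arm:
  commands:
    - [[0,0,0.5],0]
    - [[0,0,0.5],0]
    - [[0,0,0],0]
    - [[0,0,0],0]

```text
time_s: 14.52
tcp_pos: [0.5102, 0.3073, 0.0225]
eef_rot: [-180.0, -0.0, -157.4]
contact_force: [-1.2, 0.0, -1.6]
gripper_width: 0.0417
```

step_arm:
  commands:
    - [[0,0,0.5],0]
    - [[0,0,0],0]
    - [[0,0,0],0]

```text
time_s: 14.9
tcp_pos: [0.5103, 0.3074, 0.0222]
eef_rot: [180.0, 0.0, -157.4]
contact_force: [0.6, 0.4, 0.7]
gripper_width: 0.0416
```

step_arm:
  commands:
    - [[0,0,0.5],0]
    - [[0,0,0],0]
    - [[0,0,0],0]

```text
time_s: 15.28
tcp_pos: [0.5105, 0.3075, 0.0222]
eef_rot: [180.0, 0.0, -157.4]
contact_force: [-0.6, 0.6, 4.8]
gripper_width: 0.0421
```

```bash
python3 look.py 10; python3 - <<'E'
from plant import r
from h import *
s=r.get_state(); print(np.round(s["contact_force"],2))
c=load("scene10.npz"); h=cv2.cvtColor(c["img"],cv2.COLOR_RGB2HSV)
v,u=np.mgrid[0:480,0:640]; P=zpts(c,np.c_[u.ravel(),v.ravel()]); hs=h.reshape(-1,3)
q=(np.linalg.norm(P[:,:2]-[.511,.308],axis=1)<.03)&(P[:,2]<.08)&(hs[:,1]<60)
print("jar",q.sum(),np.percentile(P[q,2],[0,1,5]))
E
```

```text
[0.5105 0.3075 0.0222] 0.042124690349243286 [-0.55  0.57  4.76] 15.275
body bottom z [0.1154 0.1171] x [-0.0391  0.0385] y [-0.095   0.0848]
crop 243 83
[ 0.36 -1.46  5.22]
jar 227 [0.00554552 0.00619195 0.00787223]
```

View pics/scene10.png

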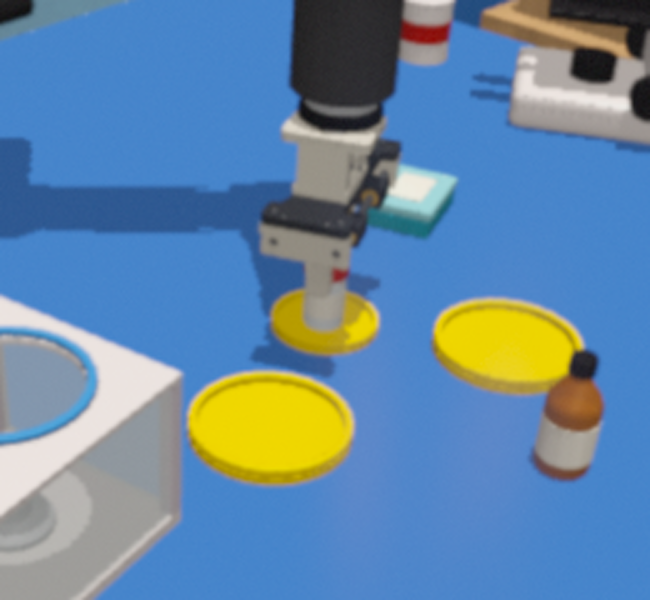

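Contact at 5 N, with the jar bottom at the dish floor's height. Releasing (opening to about 70 mm).

step_arm:
  commands:
    - [[0,0,0],0]
    - [[0,0,0],0]
    - [[0,0,0],0]
    - [[0,0,0],0]
    - [[0,0,0],0]
    - [[0,0,0],0]
  gripper: 0.2

```text
time_s: 16.08
tcp_pos: [0.5102, 0.3073, 0.0215]
eef_rot: [-180.0, -0.0, -157.4]
contact_force: [-0.1, 0.5, 0.1]
gripper_width: 0.0701
```

step_arm:
  commands:
    - [[0,0,-3],0]
    - [[0,0,-8],0]
    - [[0,0,-15],0]
    - [[0,0,-20],0]
    - [[0,0,-25],0]
    - [[0,0,-25],0]
    - [[0,0,-25],0]
    - [[0,0,-20],0]
    - [[0,0,-10],0]
    - [[0,0,0],0]
    - [[0,0,0],0]

```text
time_s: 17.45
tcp_pos: [0.5098, 0.307, 0.1718]
eef_rot: [-180.0, -0.1, -157.4]
contact_force: [-0.5, -0.2, -0.4]
gripper_width: 0.0702
```

```bash
python3 look.py 11; python3 - <<'E'
from h import *
c=load("scene11.npz"); h=cv2.cvtColor(c["img"],cv2.COLOR_RGB2HSV)
v,u=np.mgrid[0:480,0:640]; P=zpts(c,np.c_[u.ravel(),v.ravel()]); hs=h.reshape(-1,3)
n=np.linalg.norm(P[:,:2]-[.511,.308],axis=1)<.05
q=n&((hs[:,0]<8)|(hs[:,0]>172))&(hs[:,1]>110)&(P[:,2]>.05); t=q&(P[:,2]>np.percentile(P[q,2],90)-.004)
print("cap top z",np.percentile(P[q,2],[50,95,100]),"mean",P[t].mean(0), t.sum())
cv2.imwrite("pics/full11.png",c["img"][:,:,::-1])
E
```

```text
[0.5098 0.307  0.1718] 0.07020326057856992 [-0.46 -0.21 -0.4 ] 17.45
body bottom z [0.2659 0.267 ] x [-0.0395  0.0382] y [-0.0946  0.0842]
crop 247 24
cap top z [0.0746059  0.07802059 0.07937699] mean [0.51202804 0.30219345 0.07607085] 105
```

View pics/full11.png

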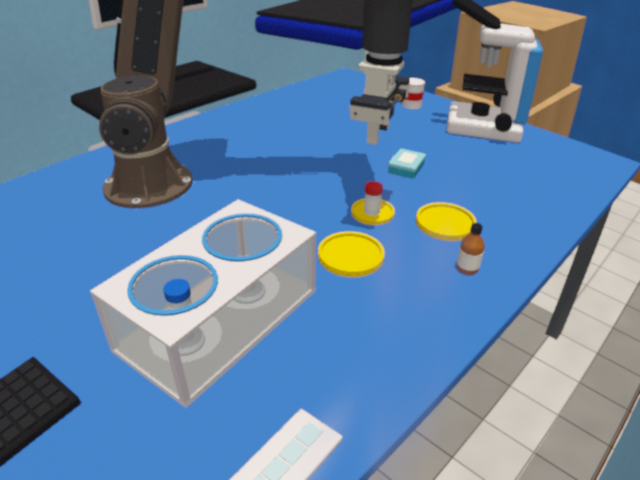

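View pics/scene11.png

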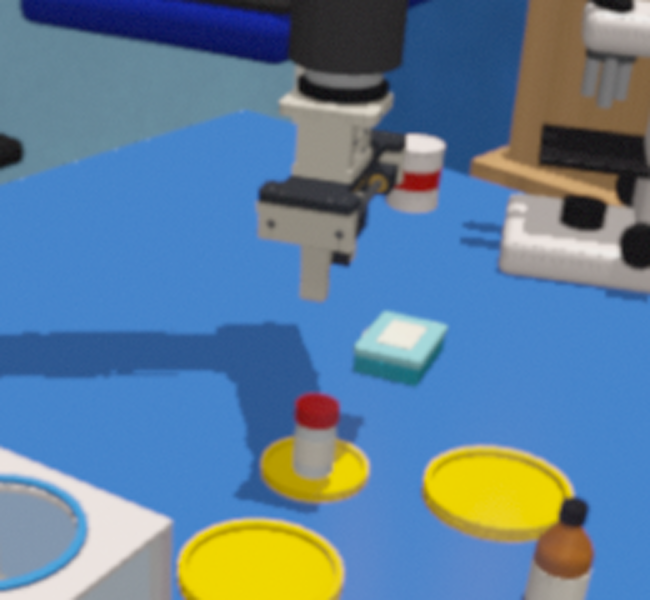

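The jar stands upright in the smallest dish: cap at px (373,188), dish at (372,211). The blue jar is unmoved at (177,290), and the gripper is clear.

```bash
python3 -c "
from plant import close_job
print(close_job())"
```

```text
the job is handed in; nothing more can be done
None
```

The red-capped jar is out of the warming chamber and standing upright in the smallest yellow dish, released, with the gripper clear above it. I handed the job in at about 17.5 s. The job report gives no verdict.

- **Placing:** the jar was set down with about 5 N of contact. Afterwards the camera put the cap top at about 0.077 m, where 0.078 m is expected, and about 6 mm from the dish centre. The floor leaves about 27 mm of room around the jar.
- **Blue jar:** it still appears at the same place in the picture, on its pedestal.
- **Height reading disagreed:** the arm's reported tool height was about 27 mm lower than the gripper appeared in the camera's depth picture. I set the heights from the camera. The grip width of 41–42 mm and the contact at the dish floor agreed with that.
- **Cameras disagreed:** the two cameras differed by 3–6 mm on the red jar's position, so I aimed between them.

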